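Isolate the water meter for its exchange

TASK

The water meter on this shelf is about to be exchanged: shut the ball valve on either side of it by pushing each lever round with a fingertip, without forcing it, until it stands fully closed, square across the pipe against its stop. Leave the valve on the pipe without a meter as it is, leave everything else on the shelf where it stands, do not pick anything up, and finish with the hand clear.

Things in the scene. Friction and masses are not known exactly. Their poses are not given: they have to be found in the camera images.
- meter_line: Pipe run with the water meter: level 22 mm pipe along its y, 405 mm long, axis 68 mm above the shelf. Meter in the middle: 72 mm across, white on brass, top 107 mm up. Origin under the meter, 3 mm above the shelf; valve stems at y = +115 mm (left) and -150 mm (right). Either the nearer or the farther of two parallel runs, 110 mm apart, on a thin white panel.
- left_valve (a joint): Lever of the ball valve left (+y) of the meter. Rad: 0 = open, lever along the pipe towards +y; grows clockwise seen from above, lever swinging towards +x (away from the robot), to a firm stop at 1.571 = closed, square across the pipe. Turns stiffly (0.4 N m, some 6 N at 65 mm from the stem) and stays where left.
- right_valve (a joint): Lever of the ball valve right (-y) of the meter. Rad: 0 = open, lever along the pipe towards +y; grows clockwise seen from above, lever swinging towards +x (away from the robot), to a firm stop at 1.571 = closed, square across the pipe. Turns stiffly (0.4 N m, some 6 N at 65 mm from the stem) and stays where left.
- left_pivot (a point): Point on the stem axis of the left valve, at the lever's mid-height, 114 mm above the shelf. The lever is flat and level: grey sleeve 18 mm wide, 11 mm thick, from 37 to 97 mm off the axis; below it free air down to the pipe (top 79 mm above the shelf; valve body 84 mm).
- left_tip (a point): Middle of the free end of the left valve's lever, 97 mm from left_pivot; moves with the lever.
- right_pivot (a point): Point on the stem axis of the right valve, at the lever's mid-height, 114 mm above the shelf. Lever as on the left valve; when open it reaches towards the meter and its tip ends 17 mm short of it.
- right_tip (a point): Middle of the free end of the right valve's lever, 97 mm from right_pivot; moves with the lever.
- plain_line: The other pipe run, parallel to the first, same pipe and height, with a small strainer and one ball valve but no meter. Origin 3 mm above the shelf, under the pipe's middle; its valve stem is at y = -20 mm in its frame.
- plain_valve (a joint): Lever of the single valve on the pipe without a meter, same lever and same values; it is open (0 to 0.35 at the start) and is to stay as found.
- plain_tip (a point): Middle of the free end of the plain line's lever.
- swab_container: Closed round container of cotton swabs, clear with white lid, 72 mm across, 90 mm tall, loose, beyond the left end of the pipes. Origin at its underside.
- soap_dish: Turquoise soap dish, 85 x 125 x 23 mm, loose, behind the pipes to the right. Origin at its underside.
- soap_bar: Cream bar of soap, 50 x 78 x 24 mm, lying in the dish. Origin at its underside.
- face_brush: Pale pink silicone face brush, 150 mm long, up to 58 mm wide, 22 mm tall, lying loose behind the middle of the pipes. Origin at its underside.
- mirror: Small round mirror on a stand, disc 140 mm across, foot 104 mm across, 225 mm tall, loose, well to the right of the pipes. Origin at its underside.
- shampoo: White bottle, 58 mm across, 150 mm tall, loose, behind the pipes to the left. Origin at its underside.
- tooth_mug: White ceramic mug without handle, 74 mm across, 95 mm tall, empty, loose, beyond the right end of the pipes. Origin at its underside.

How it is judged:
By the outcome, as a careful person would: the job done as asked, in the order asked, and still so for the second after the job is handed in, with the robot touching nothing.
It also fails if it takes over 58 s, if anything falls off the work surface, if the arm or the gripper's body presses on something with over 40 N, if the wrist force passes 120 N, or if a joint passes its speed limit or range.

ROBOT

A 6-joint arm with a two-finger parallel gripper is mounted at the origin on the work surface. World frame = base frame: x ahead of the robot, y to its left, z up, the work surface at z = 0. Lengths are in m, angles in rad, forces in N, time in s.
With the tool pointing down it reaches from about 0.425 to 0.95 m from the base axis. Payload 3.5 kg.
Tool frame: the origin (TCP) lies at the very end of the fingers, on their centre line; the grasp point (between the pads) lies 19 mm behind it; z points along the fingers, y is the direction in which the jaws open and shut (so a half turn about z gives the same grasp; the last joint's range is limited). The gripper opens to 85 mm and grips with 20 to 120 N. Pads are 22 mm wide; open, the fingers measure 114 mm over their backs; the gripper's body (76 mm by 85 mm) begins 54 mm behind the grasp point. The pads swing forward as they close: fully open they stand 13 mm farther back than shut.
Start: joints at [1.006, 0.286, 1.577, -0, 1.279, -0.15], TCP at [0.272, 0.618, 0.231] pointing down, gripper open.
Joint ranges: [-2.77, 2.77], [-0.9, 2.22], [0.21, 2.48], [-1.53, 4.67], [0.24, 2.81], [-2.84, 2.84]. Speed limits (rad/s): [2.79, 2.79, 3.14, 3.14, 3.14, 3.14].

INTERFACE

Orientations are given as a unit quaternion [x, y, z, w].
In Python, from plant import get_state, vision, ctrl, cut_out gives the robot as it stands.
- The arm moves only by the tool jog_arm, never from a script. Its argument "commands" is text: rows parted by semicolons, each of 6 numbers parted by spaces: the shift along the world's x, y, z in m, then the turn, a rotation vector about the world's x, y, z in rad. A call has 1 to 20 rows; each row is the pose to reach, as a shift and turn from the pose commanded when the call began; what a row does not reach only later rows make up. A row lasts 1/8 s, in which the tool goes at most 62.5 mm and 10.7 degrees, less where a joint would pass 70% of its speed; a pose out of reach is approached as far as the arm can. A call with a gripper value outside its range is refused whole. "gripper" is the opening in per cent of the stroke, from 0 (shut) to 100 (fully open), set as the call begins (left out, the last holds). The fingers move at their own pace and stop on an object; "grip_force" is the grip in N (left out, the last holds). Time passes only in rows, so rows that repeat a pose let the fingers close. It gives the time, the measured TCP pose, the force and the opening at its end, in the units of the state.
- get_state(): the state, without advancing time (a new reading comes with each control period).
- vision.read_camera(name): name is "scene" or "top" or "wrist"; returns a dict with "frame" (400x640x3 uint8, red, green, blue), "z_map" (400x640 float32, m along the optical axis (not along the pixel's ray), 0 where there is no reading), "fx", "fy", "cx", "cy" (pixels), "R" (3x3) and "t" (3): a world point X has camera coordinates R X + t. Camera axes: x right, y down, z forward; pixel columns grow to the right and rows downward; lengths in m; the calibration is good to about 2 mm. A picture is of the moment at which its call begins.
- ctrl.sign_off(): hands the job in, once; it reports no verdict.
Trained networks look in the newest picture that a camera, given by its name, has taken for a name from the list of things; names that differ only in an ending like _2 or _b are one class to them, and where a whole thing is asked for, a point or a joint stands for the part that bears it (a point fixed in the world has none). Each returns a list of dicts, best first, with "conf" (0 to 1); they miss things now and then, are a little off and sometimes report something else, mostly with a low value. They report only what shows in the picture. A call takes as long as a camera call.
- cut_out(camera, query): "pixels" (400x640 bool, what is visible of it) and "box" ([centre column, centre row, width, height] in pixels, round what is visible of it).
The state is a dict: "time": time; "qpos": joint angles; "dq": joint speeds; "joint_efforts": joint torques, N m; "eef_pos": TCP position; "tcp_rot": TCP orientation; "contact_force": force on the tool from outside, world axes, zero at the start; "wrist_torque": the same for the moment, N m; "opening": opening from 0.0 (shut) to 1.0 (fully open).
Only numpy, scipy, OpenCV 4.12 (cv2) and the standard library are available. Lean on these libraries where they do the work, as an engineer would, in place of code of your own. Each camera call takes 0.05 s, during which the arm holds its last target.

## Working session

There is one attempt and no reset: what is moved stays moved. The work goes in short steps, Python scripts to look and compute and a tool call to move; the robot and the scene stay as the last step left them, time stands still between calls to the robot, and variables do not carry over. Pictures are saved under pics/ and viewed, and the job is handed in when it is done.

Besides the shell and the picture viewer there is one more tool, called after "Emit:" in YAML: its name, and indented under it one key for each argument. jog_arm: Moves the arm, as the interface text tells. Its arguments: {"type":"object","properties":{"commands":{"type":"string"},"gripper":{"type":"number"},"grip_force":{"type":"number"}},"required":["commands"]}

```bash
mkdir -p pics; ls
python3 - <<'E'
from plant import get_state, vision, ctrl, cut_out
import cv2,numpy as np
s=get_state(); print(s)
for n in ("scene","top"):
    d=vision.read_camera(n); cv2.imwrite(f"pics/{n}0.png",d["frame"][:,:,::-1])
    print(n,d["fx"],d["cx"],d["cy"],d["R"],d["t"])
    np.savez(f"{n}0.npz",**d)
    for q in ["meter_line","left_valve","right_valve","plain_valve","plain_line","shampoo"]:
        for r in cut_out(n,q)[:3]: print(q,round(r["conf"],2),np.round(r["box"]))
E
```

```text
pics
{'time': 0.0, 'qpos': array([ 1.00599965e+00,  2.87176849e-01,  1.57816359e+00, -2.75227913e-06,
        1.27856384e+00, -1.49986772e-01]), 'dq': array([-0.00056014, -0.00225754,  0.00194426, -0.00034951,  0.00105187,
        0.00091782]), 'joint_efforts': array([-1.13840673e-03, -4.05950654e+01, -2.92640555e+01, -1.71813504e-04,
        5.63426118e-03, -9.94158228e-06]), 'eef_pos': array([0.27165336, 0.61722166, 0.22994696]), 'tcp_rot': array([ 2.05920636e-01,  9.78568013e-01, -1.08323948e-03, -4.03105708e-04]), 'contact_force': array([-0.17513134, -0.35784409,  0.21811515]), 'wrist_torque': array([-0.02484014, -0.03298461,  0.01288475]), 'opening': 0.999317520040127}
scene 419.7718078082732 309.33771206869363 197.1210381974214 [[ 0.67041758  0.74179939 -0.01655109]
 [ 0.58610976 -0.54312459 -0.60124124]
 [-0.45498969  0.39338194 -0.79889613]] [-0.37363554 -0.3170868   1.58879736]
meter_line 0.55 [326. 192.  96. 107.]
meter_line 0.28 [331. 255.  52.  44.]
left_valve 0.44 [364. 143.  19.  22.]
right_valve 0.7 [312. 200.  33.  25.]
plain_valve 0.7 [312. 153.  21.  25.]
plain_valve 0.58 [364. 122.  23.  25.]
plain_line 0.93 [301. 178.  89. 100.]
shampoo 0.69 [416. 139.  18.  44.]
shampoo 0.63 [310. 156.  29.  21.]
shampoo 0.26 [363. 143.  16.  25.]
top 494.089832014085 312.65352285787196 205.4292256997351 [[-0.01352056 -0.99988478  0.00690022]
 [-0.99554232  0.012817   -0.09344092]
 [ 0.09334172 -0.00813283 -0.99560091]] [-0.06338174  0.61072168  1.52106387]
meter_line 0.55 [268. 214. 148.  34.]
left_valve 0.62 [214. 218.  37.  10.]
right_valve 0.7 [302. 205.  39.   6.]
plain_valve 0.61 [265. 247.  36.   8.]
plain_valve 0.6 [317. 165.  27.  19.]
plain_valve 0.22 [252. 181.  52.  15.]
plain_line 0.79 [272. 248. 144.  35.]
plain_line 0.62 [319. 164.  23.  20.]
plain_line 0.26 [303. 203.  37.  11.]
shampoo 0.82 [159. 195.  31.  17.]
shampoo 0.43 [302. 203.  37.   4.]
shampoo 0.3 [269. 216. 146.  33.]
```

Run:
```python
import cv2
a=cv2.imread("pics/top0.png")[130:290,120:400]; cv2.imwrite("pics/topc.png",cv2.resize(a,None,fx=2.8,fy=2.8,interpolation=cv2.INTER_CUBIC))
a=cv2.imread("pics/scene0.png")[80:290,210:480]; cv2.imwrite("pics/scenec.png",cv2.resize(a,None,fx=2.8,fy=2.8,interpolation=cv2.INTER_CUBIC))
```

```text
(no output)
```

View pics/topc.png

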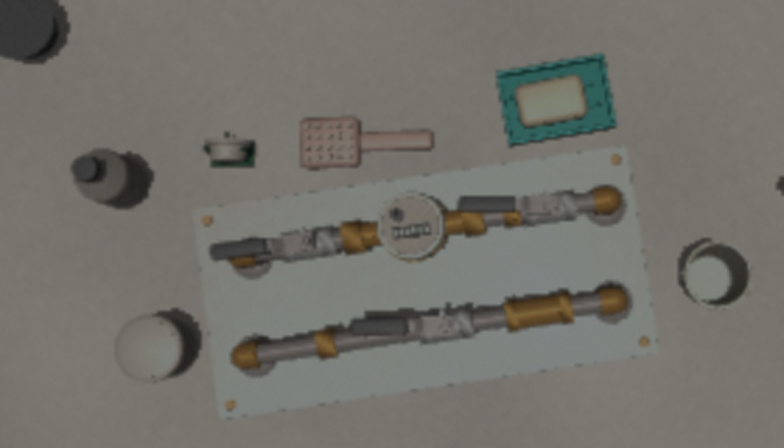

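View pics/scenec.png

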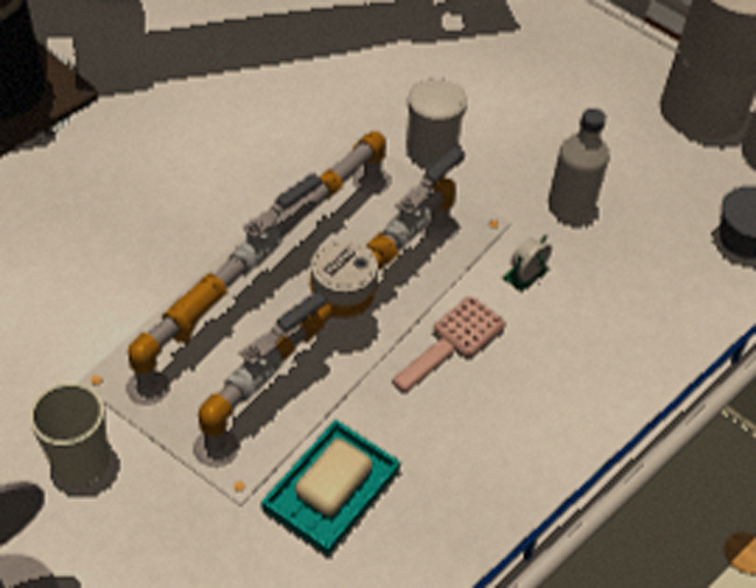

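View pics/top0.png

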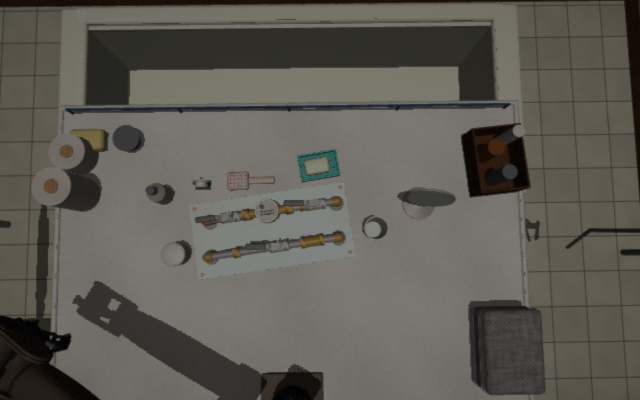

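```bash
cat > h.py <<'E'
import numpy as np,cv2
def cloud(d):
    v,u=np.mgrid[0:400,0:640]; z=d["z_map"].astype(float)
    pc=np.stack([(u-d["cx"])/d["fx"]*z,(v-d["cy"])/d["fy"]*z,z],-1)
    X=(pc-d["t"])@d["R"]; X[z==0]=np.nan
    return X
def ray(d,u,v,h):
    r=np.array([(u-d["cx"])/d["fx"],(v-d["cy"])/d["fy"],1.0])@d["R"]; c=-d["t"]@d["R"]
    return c+r*(h-c[2])/r[2]
E
python3 - <<'E'
from h import *
for n in("top","scene"):
    d=dict(np.load(n+"0.npz")); X=cloud(d); f=d["frame"].astype(int)
    roi=(X[...,0]>.4)&(X[...,0]<.8)&(abs(X[...,1]-.1)<.32)
    sat=f.max(-1)-f.min(-1)
    # lever: dark grey at z .108-.13
    m=roi&(X[...,2]>.105)&(X[...,2]<.135)&(f.max(-1)<115)&(sat<25)
    k,l,st,c=cv2.connectedComponentsWithStats(m.astype(np.uint8))
    print(n)
    for i in range(1,k):
        if st[i,4]>15:
            P=X[l==i]; mu=P.mean(0); w,v=np.linalg.eigh(np.cov(P[:,:2].T)); a=v[:,1]*np.sign(v[1,1])
            t=(P[:,:2]-mu[:2])@a
            print(np.round(c[i]),st[i,4],mu.round(4),"dir",a.round(3),np.degrees(np.arctan2(a[0],a[1])).round(1),"ext",t.min().round(3),t.max().round(3))
    # pipes: z .06-.085, line fit
    # panel corners via brass dots handled by hand
    m=roi&(X[...,2]>.098)&(X[...,2]<.118)&(f.min(-1)>100)
    P=X[m]; print("meter?",len(P),np.median(P,0))
    for u,v in ([(194,208.5),(340,187),(202,275),(350,252)] if n=="top" else [(244.5,215.5),(295,254),(386,160)]):
        print("dot",ray(d,u,v,.003).round(4))
E
```

```text
top
[156. 192.] 97 [0.6465 0.3932 0.1128] dir [-0.905  0.426] -64.8 ext -0.021 0.024
[266. 210.] 129 [0.5907 0.0686 0.108 ] dir [0.324 0.946] 18.9 ext -0.031 0.03
[301. 203.] 195 [ 0.6105 -0.0351  0.1156] dir [0.017 1.   ] 1.0 ext -0.055 0.049
[211. 218.] 196 [0.569  0.2283 0.1165] dir [-0.117  0.993] -6.7 ext -0.057 0.049
[259. 246.] 164 [0.4835 0.0895 0.1166] dir [-0.026  1.   ] -1.5 ext -0.045 0.04
[279. 246.] 28 [0.4847 0.0305 0.1099] dir [-0.836  0.548] -56.8 ext -0.01 0.01
meter? 389 [0.58741932 0.05957859 0.10670356]
dot [0.6073 0.306  0.003 ]
dot [ 0.6704 -0.16    0.003 ]
dot [0.3971 0.2791 0.003 ]
dot [ 0.4628 -0.1878  0.003 ]
scene
[420. 130.] 50 [0.6583 0.3913 0.1206] dir [0.883 0.47 ] 62.0 ext -0.015 0.013
[368. 139.] 89 [0.5715 0.2398 0.1177] dir [-0.116  0.993] -6.7 ext -0.035 0.033
[315. 149.] 111 [0.489  0.0896 0.1163] dir [-0.039  0.999] -2.3 ext -0.049 0.036
[301. 161.] 18 [0.4897 0.0272 0.1093] dir [0.826 0.564] 55.7 ext -0.008 0.011
[316. 192.] 117 [ 0.615  -0.0222  0.1174] dir [-0.006  1.   ] -0.3 ext -0.034 0.033
[300. 206.] 19 [ 0.6148 -0.0867  0.1098] dir [0.963 0.27 ] 74.4 ext -0.009 0.009
meter? 372 [0.5935878  0.05959307 0.10591647]
dot [ 0.4665 -0.1885  0.003 ]
dot [ 0.6749 -0.1621  0.003 ]
dot [0.6102 0.3039 0.003 ]
```

Emit:
jog_arm:
  commands: "0.026 -0.037 0 0 0 0.05; 0.052 -0.075 0 0 0 0.11; 0.078 -0.112 0 0 0 0.16; 0.104 -0.15 0 0 0 0.21; 0.13 -0.187 0 0 0 0.27; 0.157 -0.224 0 0 0 0.32; 0.183 -0.262 0 0 0 0.37; 0.209 -0.3 0 0 0 0.43; 0.235 -0.337 0 0 0 0.48; 0.261 -0.374 0 0 0 0.532; 0.261 -0.374 0 0 0 0.532; 0.261 -0.374 0 0 0 0.532"
  gripper: 0
  grip_force: 20

```text
time: 2.2
eef_pos: [0.5328, 0.2439, 0.2313]
tcp_rot: [-0.058, 0.998, 0.0, -0.0]
contact_force: [0.1, 0.7, 0.1]
opening: 0.003
```

Run:
```python
from plant import get_state, vision, ctrl, cut_out
import cv2,numpy as np
for n in ("wrist","scene"):
    d=vision.read_camera(n); cv2.imwrite(f"pics/{n}1.png",d["frame"][:,:,::-1]); np.savez(f"{n}1.npz",**d)
s=get_state(); print(s)
```

```text
{'time': 2.3, 'qpos': array([ 2.57554862e-01,  9.18473458e-02,  1.80110176e+00,  3.11809024e-04,
        1.24877168e+00, -1.43153477e+00]), 'dq': array([ 0.00922394, -0.00093636,  0.00247575, -0.0014553 , -0.00160738,
       -0.00213608]), 'joint_efforts': array([-4.20569284e-01, -3.25726855e+01, -2.90344065e+01, -1.27650431e-02,
       -3.75859556e-03,  2.41096932e-03]), 'eef_pos': array([0.53236963, 0.24464675, 0.23133367]), 'tcp_rot': array([-5.90629088e-02,  9.98254250e-01,  1.32358157e-04, -9.19583852e-05]), 'contact_force': array([ 0.07981682, -0.05843076, -0.33210114]), 'wrist_torque': array([ 0.02455927, -0.00938516,  0.00286396]), 'opening': 0.0016521552120223621}
```

View pics/wrist1.png

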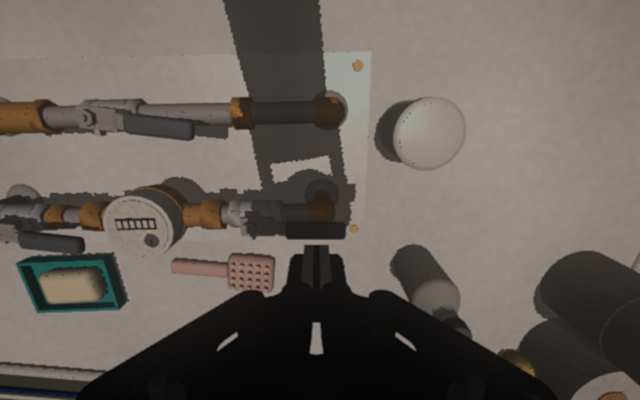

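View pics/scene1.png

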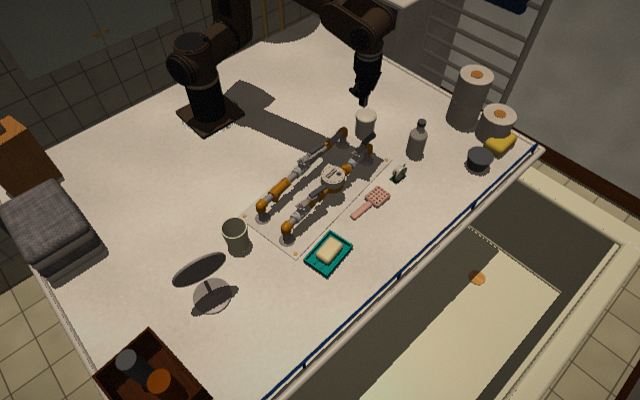

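Run:
```python
from h import *
d=dict(np.load("wrist1.npz")); X=cloud(d)
for n,p in dict(Ltip=(345,231),Lin=(286,231),Lstem=(249,223),Rtip=(83,245),Rin=(21,240),Ptip=(192,130),Pin=(125,122),Pstem=(88,117)).items():
    print(n,ray(d,*p,.1195).round(4), X[p[1],p[0]].round(4))
print("meter",ray(d,144,222,.107).round(4))
for p in [(358,66),(354,229)]: print(ray(d,*p,.003).round(4))
t=dict(np.load("top0.npz"));X=cloud(t)
print("small obj",X[176:192,192:214][...,2].max(), np.nanmax(X[...,2][100:280,150:380]))
```

```text
Ltip [0.5643 0.2758 0.1195] [0.566  0.2764 0.1157]
Lin [0.5708 0.2185 0.1195] [0.5709 0.2185 0.1193]
Lstem [0.5665 0.1823 0.1195] [0.5694 0.1809 0.113 ]
Rtip [0.609  0.0195 0.1195] [0.6123 0.015  0.1141]
Rin [ 0.6103 -0.0404  0.1195] [ 0.6102 -0.0403  0.1196]
Ptip [0.4844 0.1296 0.1195] [0.4847 0.1285 0.1169]
Pin [0.4842 0.0725 0.1195] [0.4841 0.0729 0.1202]
Pstem [0.4836 0.0414 0.1195] [0.4845 0.036  0.1122]
meter [0.5831 0.0741 0.107 ]
[0.4025 0.2788 0.003 ]
[0.6113 0.3072 0.003 ]
small obj nan 0.15490995442239225
```

Emit:
jog_arm:
  commands: "0 0 -0.04 0 0 0; 0 0 -0.08 0 0 0; 0 0 -0.115 0 0 0; 0 0 -0.13 0 0 0; 0 0 -0.13 0 0 0; 0.005 0 -0.13 0 0 0; 0.009 0.001 -0.13 0 0 0; 0.011 0.001 -0.13 0 0 0; 0.013 0.001 -0.13 0 0 0; 0.014 0.001 -0.13 0 0 0"

```text
time: 3.55
eef_pos: [0.5471, 0.2447, 0.1014]
tcp_rot: [-0.059, 0.998, 0.0, 0.0]
contact_force: [0.0, -0.5, 0.0]
opening: 0.0
```

```bash
cat > arc.py <<'E'
import numpy as np,sys
# pivot x y, radius, offset, start heading deg (from +y to +x), list of end headings ; ref pose
def rows(piv,r,off,h0,heads,ref,refh,dz=0):
    out=[]
    for h in heads:
        t=np.radians(h); a=np.array([np.sin(t),np.cos(t)]); n=np.array([np.cos(t),-np.sin(t)])
        p=piv+r*a-off*n-ref
        out.append("%.4f %.4f %.4f 0 0 %.3f"%(p[0],p[1],dz,-np.radians(h-refh)))
    return "; ".join(out)
E
python3 - <<'E'
from plant import get_state
from arc import *
s=get_state();print(s["eef_pos"],s["contact_force"])
ref=np.array([.5468,.2459])
print(rows(np.array([.5755,.178]),.07,.0185,0,np.linspace(-3,35,12),ref,-6.7))
E
```

```text
[0.54712819 0.24471534 0.10141632] [ 0.03230129 -0.48072698  0.01515047]
0.0066 0.0010 0.0000 0 0 -0.065; 0.0108 0.0022 0.0000 0 0 -0.125; 0.0150 0.0032 0.0000 0 0 -0.185; 0.0193 0.0039 0.0000 0 0 -0.245; 0.0237 0.0043 0.0000 0 0 -0.306; 0.0280 0.0045 0.0000 0 0 -0.366; 0.0324 0.0044 0.0000 0 0 -0.426; 0.0367 0.0041 0.0000 0 0 -0.487; 0.0411 0.0034 0.0000 0 0 -0.547; 0.0453 0.0026 0.0000 0 0 -0.607; 0.0496 0.0014 0.0000 0 0 -0.668; 0.0537 0.0001 0.0000 0 0 -0.728
```

Emit:
jog_arm:
  commands: "0.0035 0.001 0 0 0 -0.03; 0.0066 0.001 0 0 0 -0.065; 0.0108 0.0022 0 0 0 -0.125; 0.015 0.0032 0 0 0 -0.185; 0.0193 0.0039 0 0 0 -0.245"

```text
time: 4.18
eef_pos: [0.5641, 0.2497, 0.1011]
tcp_rot: [0.065, 0.998, 0.0, -0.003]
contact_force: [-5.9, 2.5, 3.9]
opening: -0.003
```

Run:
```python
from plant import get_state,vision
import cv2
s=get_state();print(s["eef_pos"],s["contact_force"],s["wrist_torque"])
d=vision.read_camera("wrist"); cv2.imwrite("pics/w2.png",d["frame"][:,:,::-1])
```

```text
[0.56414455 0.24971421 0.10105497] [-5.87122891  2.52853753  3.94028594] [0.36568291 1.0304699  0.10011926]
```

View pics/w2.png

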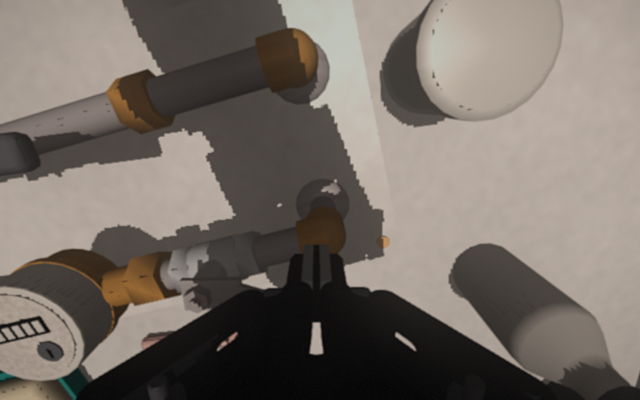

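Run:
```python
from arc import *
ref=np.array([.5661,.2498])
print(rows(np.array([.5755,.178]),.07,.0185,0,np.linspace(10.5,74,18),ref,7.3))
```

```text
0.0040 0.0004 0.0000 0 0 -0.056; 0.0087 0.0006 0.0000 0 0 -0.121; 0.0134 0.0005 0.0000 0 0 -0.186; 0.0181 0.0001 0.0000 0 0 -0.251; 0.0228 -0.0006 0.0000 0 0 -0.317; 0.0274 -0.0017 0.0000 0 0 -0.382; 0.0319 -0.0030 0.0000 0 0 -0.447; 0.0363 -0.0046 0.0000 0 0 -0.512; 0.0407 -0.0065 0.0000 0 0 -0.577; 0.0448 -0.0087 0.0000 0 0 -0.643; 0.0489 -0.0111 0.0000 0 0 -0.708; 0.0528 -0.0138 0.0000 0 0 -0.773; 0.0564 -0.0168 0.0000 0 0 -0.838; 0.0599 -0.0199 0.0000 0 0 -0.903; 0.0632 -0.0233 0.0000 0 0 -0.969; 0.0662 -0.0270 0.0000 0 0 -1.034; 0.0690 -0.0307 0.0000 0 0 -1.099; 0.0716 -0.0347 0.0000 0 0 -1.164
```

Emit:
jog_arm:
  commands: "0.004 0.0004 0 0 0 -0.056; 0.0087 0.0006 0 0 0 -0.121; 0.0134 0.0005 0 0 0 -0.186; 0.0181 0.0001 0 0 0 -0.251; 0.0228 -0.0006 0 0 0 -0.317; 0.0274 -0.0017 0 0 0 -0.382; 0.0319 -0.003 0 0 0 -0.447; 0.0363 -0.0046 0 0 0 -0.512; 0.0407 -0.0065 0 0 0 -0.577; 0.0448 -0.0087 0 0 0 -0.643; 0.0489 -0.0111 0 0 0 -0.708; 0.0528 -0.0138 0 0 0 -0.773; 0.0564 -0.0168 0 0 0 -0.838; 0.0599 -0.0199 0 0 0 -0.903; 0.0632 -0.0233 0 0 0 -0.969; 0.0662 -0.027 0 0 0 -1.034; 0.069 -0.0307 0 0 0 -1.099; 0.0716 -0.0347 0 0 0 -1.164"

```text
time: 6.48
eef_pos: [0.6359, 0.2163, 0.101]
tcp_rot: [0.603, 0.797, -0.0, -0.003]
contact_force: [-6.4, 6.4, 3.3]
opening: 0.002
```

Run:
```python
from plant import get_state,vision
import cv2
from arc import *
s=get_state();print(s["eef_pos"],s["contact_force"],s["wrist_torque"])
d=vision.read_camera("scene"); a=d["frame"][80:290,210:480,::-1]; cv2.imwrite("pics/s3.png",cv2.resize(a,None,fx=2.8,fy=2.8))
ref=np.array([.6377,.2151])
print(rows(np.array([.5755,.178]),.07,.0185,0,[76,78,80,81,82,83,84,85,86,88],ref,74))
```

```text
[0.63589471 0.21632864 0.10096565] [-6.4039783   6.35159492  3.25587532] [ 0.80008375  0.90957321 -0.0598804 ]
0.0012 -0.0022 0.0000 0 0 -0.035; 0.0024 -0.0045 0.0000 0 0 -0.070; 0.0035 -0.0067 0.0000 0 0 -0.105; 0.0040 -0.0079 0.0000 0 0 -0.122; 0.0045 -0.0090 0.0000 0 0 -0.140; 0.0050 -0.0102 0.0000 0 0 -0.157; 0.0055 -0.0114 0.0000 0 0 -0.175; 0.0059 -0.0126 0.0000 0 0 -0.192; 0.0063 -0.0138 0.0000 0 0 -0.209; 0.0071 -0.0162 0.0000 0 0 -0.244
```

View pics/s3.png

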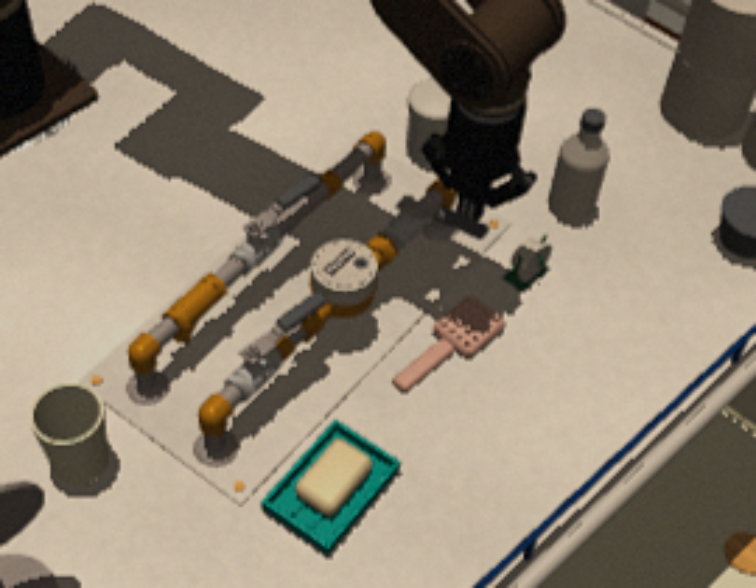

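Emit:
jog_arm:
  commands: "0.0012 -0.0022 0 0 0 -0.035; 0.0024 -0.0045 0 0 0 -0.07; 0.0035 -0.0067 0 0 0 -0.105; 0.004 -0.0079 0 0 0 -0.122"

```text
time: 7.02
eef_pos: [0.6398, 0.2094, 0.101]
tcp_rot: [0.651, 0.759, 0.001, -0.004]
contact_force: [-5.9, 10.0, 2.2]
opening: -0.002
```

Emit:
jog_arm:
  commands: "0.0005 -0.0011 0 0 0 -0.018; 0.001 -0.0023 0 0 0 -0.035"

```text
time: 7.28
eef_pos: [0.6402, 0.2094, 0.101]
tcp_rot: [0.664, 0.748, 0.002, -0.006]
contact_force: [-6.8, 14.7, 2.2]
opening: 0.007
```

Run:
```python
from plant import get_state,vision
import cv2
s=get_state();print(s["eef_pos"],s["contact_force"],s["wrist_torque"])
d=vision.read_camera("top"); a=d["frame"][130:290,120:400,::-1]; cv2.imwrite("pics/t4.png",cv2.resize(a,None,fx=2.8,fy=2.8))
```

```text
[0.64022171 0.20938036 0.10099272] [-6.7908644  14.72123063  2.18990339] [ 2.42132052  1.00593816 -0.05445674]
```

View pics/t4.png

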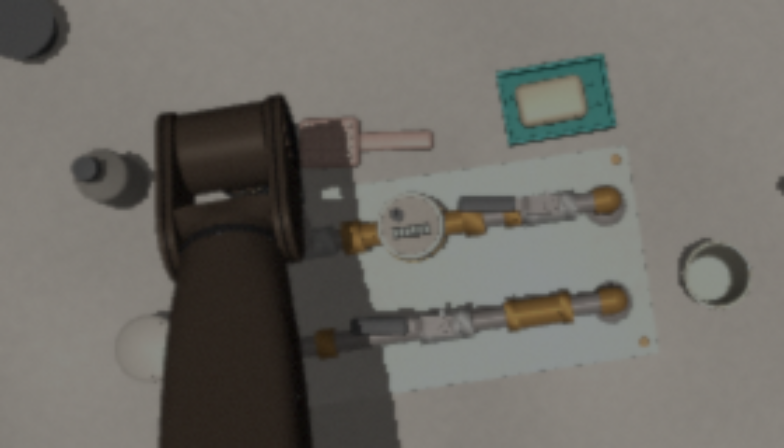

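Emit:
jog_arm:
  commands: "0.002 0.015 0 0 0 0; 0.002 0.025 0 0 0 0; 0.002 0.025 0.05 0 0 0; 0.002 0.025 0.11 0 0 0.05; 0 0.01 0.13 0 0 0.2; -0.01 -0.02 0.13 0 0 0.38; -0.02 -0.05 0.13 0 0 0.56; -0.03 -0.08 0.13 0 0 0.74; -0.04 -0.12 0.13 0 0 0.92; -0.05 -0.16 0.13 0 0 1.1; -0.06 -0.19 0.13 0 0 1.28; -0.066 -0.225 0.13 0 0 1.45; -0.066 -0.225 0.13 0 0 1.45; -0.066 -0.225 0.13 0 0 1.45"

```text
time: 9.07
eef_pos: [0.5772, -0.0211, 0.2314]
tcp_rot: [0.0, 1.0, 0.0, 0.0]
contact_force: [-0.5, 1.1, 0.0]
opening: 0.005
```

Run:
```python
from plant import get_state,vision
import cv2,numpy as np
for n in ("wrist","top","scene"):
    d=vision.read_camera(n); np.savez(n+"5.npz",**d)
    a=d["frame"][:,:,::-1]
    if n=="top": a=cv2.resize(a[130:290,120:400],None,fx=2.8,fy=2.8)
    if n=="scene": a=cv2.resize(a[80:290,210:480],None,fx=2.8,fy=2.8)
    cv2.imwrite(f"pics/{n}5.png",a)
s=get_state();print(s["time"],s["eef_pos"],s["tcp_rot"],s["contact_force"])
```

```text
9.225 [ 0.57707795 -0.02031469  0.23127116] [-8.40139765e-04  9.99999645e-01  6.33831622e-05 -1.65684816e-05] [1.14839769 0.04595513 0.44507139]
```

View pics/wrist5.png

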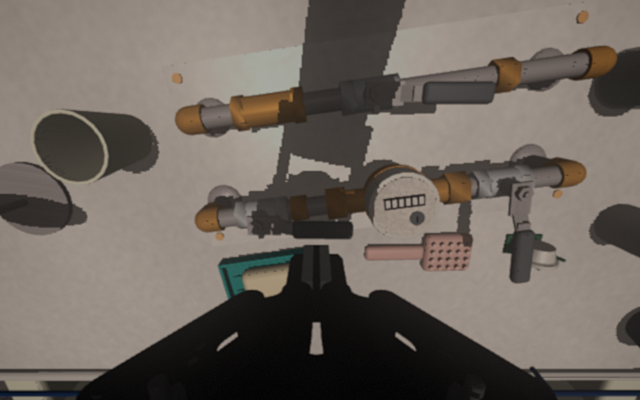

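View pics/top5.png

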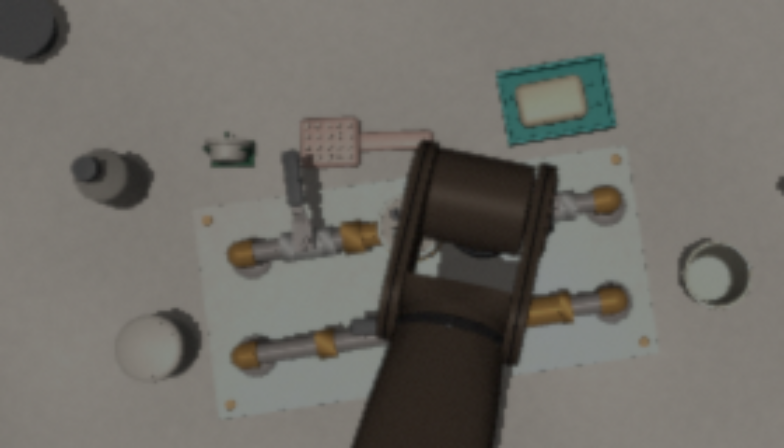

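View pics/scene5.png

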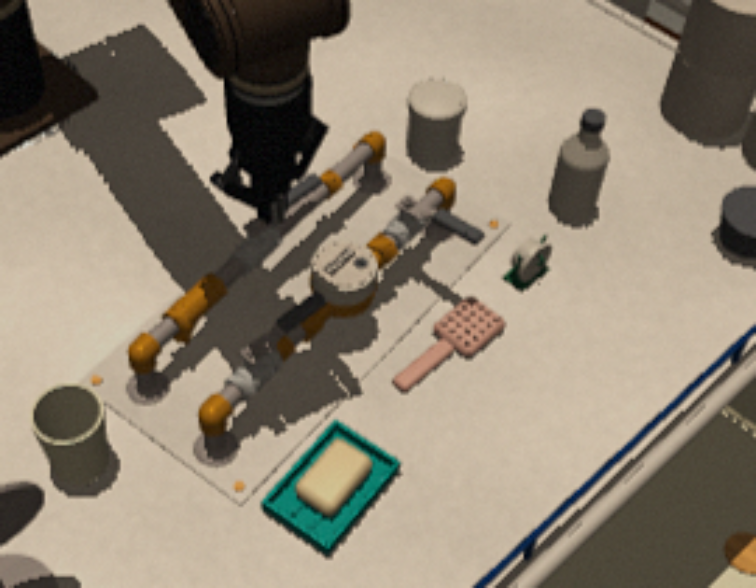

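Run:
```python
from h import *
W=None
for n in("wrist","top","scene"):
    d=dict(np.load(n+"5.npz")); X=cloud(d); f=d["frame"].astype(int)
    for nm,c in dict(left=(.63,.19),right=(.61,-.02),plain=(.485,.1)).items():
        m=(abs(X[...,0]-c[0])<.06)&(abs(X[...,1]-c[1])<.06)&(abs(X[...,2]-.1185)<.005)&(f.max(-1)<115)
        k,l,st,ce=cv2.connectedComponentsWithStats(m.astype(np.uint8))
        if k<2: continue
        i=1+np.argmax(st[1:,4]); P=X[l==i][:,:2].astype(np.float32)
        if len(P)<20: continue
        r=cv2.minAreaRect(P); vx,vy,x,y=cv2.fitLine(P,cv2.DIST_HUBER,0,0.001,0.001).ravel()
        h=np.degrees(np.arctan2(vx,vy))
        print(n,nm,len(P),"cen",P.mean(0).round(4),"size",np.round(r[1],3),"heading",round((h+60)%180-60,1))
# pipes heading: grey pipe/brass at z .07-.08, ridge
    for side,c in dict(near=(.48,.05),far=(.59,.05)).items():
        dd=np.array([-.134,.991]);nn=np.array([.991,.134])
        u=(X[...,:2]-np.array([.5905,.0635]))@nn+(0 if side=="far" else .11)
        m=(abs(u)<.03)&(X[...,2]>.072)&(X[...,2]<.083)&(abs(X[...,1]-.08)<.2)
        P=X[m][:,:2].astype(np.float32)
        if len(P)>50:
            vx,vy,x,y=cv2.fitLine(P,cv2.DIST_HUBER,0,.001,.001).ravel(); h=np.degrees(np.arctan2(vx,vy)); print(n,side,len(P),round((h+90)%180-90,2))
d=dict(np.load("wrist5.npz"))
D=[ray(d,*p,.003)[:2] for p in[(177,78),(582,17),(220,237),(557,194)]]
print(np.round(D,4)); 
for a,b in((0,1),(2,3)):
    v=D[b]-D[a];print(np.degrees(np.arctan2(v[0],v[1])))
```

```text
wrist left 1144 cen [0.6386 0.1856] size [0.067 0.019] heading 83.9
wrist right 1122 cen [ 0.611  -0.0178] size [0.067 0.018] heading 0.3
wrist plain 1583 cen [0.486  0.0966] size [0.06  0.017] heading -0.2
wrist near 7090 -7.04
wrist far 4642 -7.62
top left 113 cen [0.6396 0.1905] size [0.066 0.018] heading 83.2
top plain 48 cen [0.4834 0.1172] size [0.024 0.015] heading 4.9
top near 445 -7.63
top far 378 -7.58
scene left 89 cen [0.6446 0.1857] size [0.063 0.022] heading 79.8
scene right 119 cen [ 0.6155 -0.0204] size [0.065 0.018] heading -0.6
scene plain 64 cen [0.4888 0.1011] size [0.018 0.056] heading -6.5
scene near 551 -8.15
scene far 441 -8.57
[[ 0.4646 -0.1875]
 [ 0.4023  0.2795]
 [ 0.6747 -0.1592]
 [ 0.6115  0.3074]]
-7.598289607815855
-7.716178393302386
```

Emit:
jog_arm:
  commands: "0 0 -0.04 0 0 0; 0 0 -0.08 0 0 0; 0 0 -0.115 0 0 0; 0 0 -0.13 0 0 0; 0 0 -0.13 0 0 0; 0.005 0 -0.13 0 0 0; 0.009 0 -0.13 0 0 0; 0.012 0 -0.13 0 0 0"

```text
time: 10.22
eef_pos: [0.59, -0.0214, 0.1026]
tcp_rot: [-0.001, 1.0, -0.0, 0.001]
contact_force: [0.4, -1.2, -0.9]
opening: -0.002
```

Run:
```python
from arc import *
print(rows(np.array([.610,-.085]),.065,.0185,0,np.r_[1.5,np.linspace(4,70,19)],np.array([.5888,-.0202]),0))
```

```text
0.0044 0.0007 0.0000 0 0 -0.026; 0.0073 0.0013 0.0000 0 0 -0.070; 0.0115 0.0021 0.0000 0 0 -0.134; 0.0158 0.0026 0.0000 0 0 -0.198; 0.0202 0.0028 0.0000 0 0 -0.262; 0.0245 0.0027 0.0000 0 0 -0.326; 0.0288 0.0024 0.0000 0 0 -0.390; 0.0331 0.0017 0.0000 0 0 -0.454; 0.0373 0.0008 0.0000 0 0 -0.518; 0.0415 -0.0003 0.0000 0 0 -0.582; 0.0455 -0.0018 0.0000 0 0 -0.646; 0.0495 -0.0034 0.0000 0 0 -0.710; 0.0534 -0.0054 0.0000 0 0 -0.774; 0.0571 -0.0076 0.0000 0 0 -0.838; 0.0607 -0.0100 0.0000 0 0 -0.902; 0.0641 -0.0126 0.0000 0 0 -0.966; 0.0674 -0.0155 0.0000 0 0 -1.030; 0.0704 -0.0185 0.0000 0 0 -1.094; 0.0733 -0.0218 0.0000 0 0 -1.158; 0.0760 -0.0252 0.0000 0 0 -1.222
```

Emit:
jog_arm:
  commands: "0.0044 0.0007 0 0 0 -0.026; 0.0073 0.0013 0 0 0 -0.07; 0.0115 0.0021 0 0 0 -0.134; 0.0158 0.0026 0 0 0 -0.198; 0.0202 0.0028 0 0 0 -0.262"

```text
time: 10.85
eef_pos: [0.6071, -0.0177, 0.1013]
tcp_rot: [0.131, 0.991, 0.0, -0.003]
contact_force: [-6.2, 2.0, 4.0]
opening: 0.0
```

Run:
```python
from arc import *
print(rows(np.array([.610,-.085]),.065,.0185,0,np.linspace(18.5,72,16),np.array([.609,-.0174]),15))
```

```text
0.0041 -0.0001 0.0000 0 0 -0.061; 0.0083 -0.0004 0.0000 0 0 -0.123; 0.0124 -0.0010 0.0000 0 0 -0.186; 0.0166 -0.0018 0.0000 0 0 -0.248; 0.0206 -0.0029 0.0000 0 0 -0.310; 0.0246 -0.0043 0.0000 0 0 -0.372; 0.0285 -0.0059 0.0000 0 0 -0.435; 0.0323 -0.0077 0.0000 0 0 -0.497; 0.0360 -0.0098 0.0000 0 0 -0.559; 0.0395 -0.0120 0.0000 0 0 -0.621; 0.0429 -0.0145 0.0000 0 0 -0.684; 0.0461 -0.0173 0.0000 0 0 -0.746; 0.0491 -0.0202 0.0000 0 0 -0.808; 0.0520 -0.0232 0.0000 0 0 -0.870; 0.0546 -0.0265 0.0000 0 0 -0.933; 0.0571 -0.0299 0.0000 0 0 -0.995
```

Emit:
jog_arm:
  commands: "0.0041 -0.0001 0 0 0 -0.061; 0.0083 -0.0004 0 0 0 -0.123; 0.0124 -0.001 0 0 0 -0.186; 0.0166 -0.0018 0 0 0 -0.248; 0.0206 -0.0029 0 0 0 -0.31; 0.0246 -0.0043 0 0 0 -0.372; 0.0285 -0.0059 0 0 0 -0.435; 0.0323 -0.0077 0 0 0 -0.497; 0.036 -0.0098 0 0 0 -0.559; 0.0395 -0.012 0 0 0 -0.621; 0.0429 -0.0145 0 0 0 -0.684; 0.0461 -0.0173 0 0 0 -0.746; 0.0491 -0.0202 0 0 0 -0.808; 0.052 -0.0232 0 0 0 -0.87; 0.0546 -0.0265 0 0 0 -0.933; 0.0571 -0.0299 0 0 0 -0.995"

```text
time: 12.85
eef_pos: [0.6645, -0.0457, 0.1011]
tcp_rot: [0.589, 0.808, 0.0, -0.004]
contact_force: [-6.5, 6.4, 3.7]
opening: -0.002
```

Run:
```python
from arc import *
print(rows(np.array([.610,-.085]),.065,.0185,0,[74,76,78,80,81,82,83,84],np.array([.6661,-.0473]),72))
```

```text
0.0013 -0.0020 0.0000 0 0 -0.035; 0.0025 -0.0040 0.0000 0 0 -0.070; 0.0036 -0.0061 0.0000 0 0 -0.105; 0.0047 -0.0082 0.0000 0 0 -0.140; 0.0052 -0.0093 0.0000 0 0 -0.157; 0.0057 -0.0103 0.0000 0 0 -0.175; 0.0062 -0.0114 0.0000 0 0 -0.192; 0.0066 -0.0125 0.0000 0 0 -0.209
```

Emit:
jog_arm:
  commands: "0.0013 -0.002 0 0 0 -0.035; 0.0025 -0.004 0 0 0 -0.07; 0.0036 -0.0061 0 0 0 -0.105; 0.0044 -0.0076 0 0 0 -0.13"

```text
time: 13.35
eef_pos: [0.669, -0.0533, 0.101]
tcp_rot: [0.64, 0.769, 0.0, -0.004]
contact_force: [-3.5, 6.4, 4.1]
opening: 0.0
```

Emit:
jog_arm:
  commands: "0.0005 -0.001 0 0 0 -0.018; 0.001 -0.0021 0 0 0 -0.035"

```text
time: 13.6
eef_pos: [0.6696, -0.0539, 0.101]
tcp_rot: [0.653, 0.757, 0.001, -0.005]
contact_force: [-7.0, 11.4, 5.3]
opening: 0.001
```

Emit:
jog_arm:
  commands: "0.0002 -0.001 0 0 0 -0.01; 0.0002 -0.002 0 0 0 -0.01"

```text
time: 13.85
eef_pos: [0.6697, -0.054, 0.101]
tcp_rot: [0.657, 0.754, 0.002, -0.007]
contact_force: [-5.9, 15.5, 6.1]
opening: 0.001
```

Emit:
jog_arm:
  commands: "0.002 0.015 0 0 0 0; 0.002 0.025 0 0 0 0; 0.002 0.025 0.05 0 0 0; 0.002 0.025 0.11 0 0 0; 0 0.03 0.15 0 0 0; -0.03 0.07 0.15 0 0 0; -0.06 0.11 0.15 0 0 0; -0.09 0.15 0.15 0 0 0.1; -0.12 0.19 0.15 0 0 0.2; -0.15 0.23 0.15 0 0 0.3; -0.18 0.28 0.15 0 0 0.4; -0.21 0.33 0.15 0 0 0.4; -0.25 0.38 0.15 0 0 0.4; -0.29 0.43 0.15 0 0 0.4; -0.32 0.48 0.15 0 0 0.4; -0.35 0.53 0.15 0 0 0.4; -0.35 0.53 0.15 0 0 0.4; -0.35 0.53 0.15 0 0 0.4"

```text
time: 16.1
eef_pos: [0.3219, 0.4699, 0.2512]
tcp_rot: [0.493, 0.87, -0.0, 0.0]
contact_force: [0.8, -0.8, -0.1]
opening: 0.001
```

Run:
```python
from plant import get_state,vision
from h import *
for n in ("top","scene"):
    d=vision.read_camera(n); a=d["frame"][:,:,::-1]
    a=cv2.resize(a[130:290,120:400] if n=="top" else a[80:290,210:480],None,fx=2.8,fy=2.8)
    cv2.imwrite(f"pics/{n}6.png",a)
    d0=dict(np.load(n+"0.npz"))
    for tag,e in(("before",d0),("now",d)):
      X=cloud(e); f=e["frame"].astype(int)
      for nm,c in dict(left=(.64,.187),right=(.675,-.075),plain=(.485,.1)).items():
        m=(abs(X[...,0]-c[0])<.06)&(abs(X[...,1]-c[1])<.06)&(abs(X[...,2]-.1185)<.005)&(f.max(-1)<115)
        k,l,st,ce=cv2.connectedComponentsWithStats(m.astype(np.uint8))
        if k<2: continue
        i=1+np.argmax(st[1:,4]); P=X[l==i][:,:2].astype(np.float32)
        if len(P)<20: continue
        vx,vy,x,y=cv2.fitLine(P,cv2.DIST_HUBER,0,0.001,0.001).ravel()
        h=np.degrees(np.arctan2(vx,vy))
        print(n,tag,nm,len(P),P.mean(0).round(4),"heading",round((h+60)%180-60,1))
s=get_state();print(s["time"],s["eef_pos"],s["contact_force"])
```

```text
top before plain 101 [0.4832 0.0998] heading -0.6
top now left 111 [0.637 0.19 ] heading 81.4
top now right 113 [ 0.6741 -0.0714] heading 81.7
top now plain 123 [0.4833 0.0979] heading -2.1
scene before right 32 [ 0.6194 -0.0316] heading 6.1
scene before plain 86 [0.4883 0.0957] heading -2.6
scene now left 99 [0.6439 0.1849] heading 79.6
scene now right 118 [ 0.6803 -0.0766] heading 82.0
scene now plain 89 [0.4883 0.0936] heading -2.5
16.2 [0.32258311 0.46915112 0.25126598] [-0.24036596 -0.66847357  0.01058455]
```

View pics/top6.png

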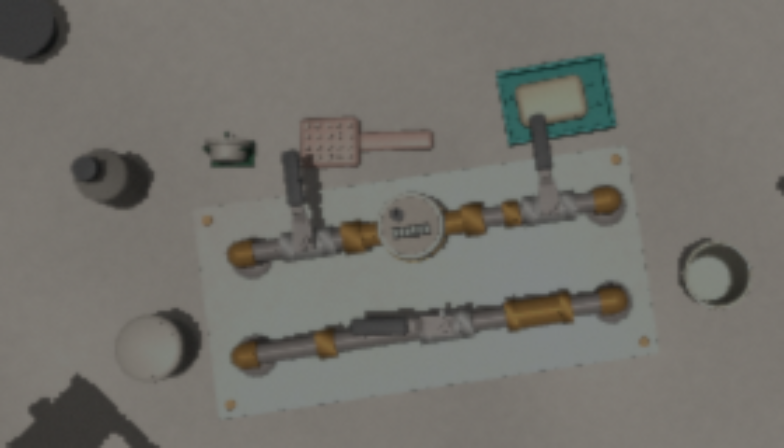

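View pics/scene6.png

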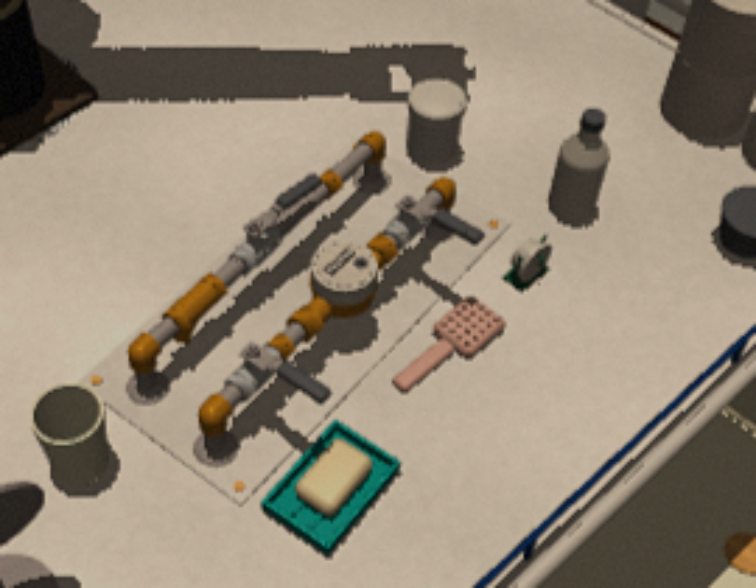

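```bash
python3 -c "
from plant import ctrl; print(ctrl.sign_off())"
```

```text
the job is handed in; nothing more can be done
None
```

Both valves beside the water meter, on the farther pipe, are shut. I pushed each lever round with the closed fingertips until it stopped moving, then handed the job in at about 16 s.

- **At the stop:** pushing took about 6–9 N along the way. At the end I pressed on by 2–3 mm: the fingertip stayed put and the sideways force rose to about 15 N on each lever. I took that as the stop and backed off.
- **Square across the pipe:** measured from +y towards +x, a closed lever should stand at about 82.3°. The right lever measured 81.7° and 82.0° in the last pictures. The left measured 81.4° from above, but only 79.6° from the scene camera; earlier views gave 79.8°, 83.2° and 83.9°. That spread is camera noise of a few degrees, so for the left valve I relied mainly on the force at the stop.
- **Everything else:** the lever on the pipe without a meter reads the same as at the start within that noise (-0.6° then -2.1° from above, -2.6° then -2.5° from the scene camera). By eye, the loose things near the pipes look unmoved; the mirror was outside the last cropped pictures, though the hand stayed well away from it. The hand finished raised and clear, touching nothing.

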